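# Stack the porcelain mixing dishes and put the lid on

### The job

Put the paint-mixing dishes away: build one stack in the middle of the round cork mat from the bottom up, setting down first the largest round dish, then the medium one in its well, then the small one in the medium one's well, and last the knobbed lid on the small one. Every piece must sit fully home and upright; do not tip any over on the way, and leave the square dish, the water cup, the bottle and the brush where they are.

Things in the scene. Friction and masses are not known exactly. Their poses are not given: they have to be found in the camera images.
- large_mid (a point): round white porcelain mixing dish, upright cylinder, 67 mm outer diameter, 30 mm high, about 150 g, loose. Its top well is 60 mm wide inside but only 7 mm deep (floor 23 mm above the underside). The point is its centre, 15 mm above its underside; z up. The biggest round dish.
- medium_mid (a point): round white porcelain mixing dish, upright cylinder, 52 mm outer diameter, 30 mm high, about 100 g, loose. Its top well is 45 mm wide inside but only 7 mm deep (floor 23 mm above the underside). The point is its centre, 15 mm above its underside; z up. Set in the large dish's well (4 mm play all round), its centre is 23 mm above that dish's and its upper 23 mm clear that rim.
- small_mid (a point): round white porcelain mixing dish, upright cylinder, 37 mm outer diameter, 30 mm high, about 60 g, loose. Its top well is 30 mm wide inside but only 7 mm deep (floor 23 mm above the underside). The point is its centre, 15 mm above its underside; z up. Set in the medium dish's well (4 mm play all round), its centre is 23 mm above that dish's and its upper 23 mm clear that rim.
- lid_mid (a point): white porcelain lid, 27 mm high, about 40 g, loose. From below: plug 22 mm wide, 6 high, on which it stands; disc 37 wide, 5 thick; round grip knob 16 wide, 16 high. The point is on its axis 13.5 mm above the underside (2.5 above the disc); z up. When closed, plug in the small dish's well and disc on its rim, the point is 22.5 mm above that dish's centre.
- mat: the round cork mat that the stack belongs on, 100 mm in diameter, 5 mm thick, fixed to the table. Origin: centre of its underside, on the table.
- square_mid (a point): a square white porcelain dish, 64 x 64 mm, 22 mm high, loose; not part of the stack, to be left where it is. The point is its centre, half-way up.
- water_pot: a clear plastic water cup, 72 mm wide at the rim, 85 mm high, loose, off to the right; to be left alone. Origin: centre of its underside.
- bottle: an amber glass bottle with a white cap, 64 mm in diameter, 200 mm high, loose, off to the left; to be left alone. Origin: centre of its underside.
- brush: an artist's flat brush, 200 mm long, lying on the table beyond the dishes, roughly left to right; to be left alone. Origin: on the underside, at the middle of its length.

How it is judged:
By the outcome, as a careful person would: the job done as asked, in the order asked, and still so for the second after the job is handed in, with the robot touching nothing.
It also fails if it takes over 106 s, if anything falls off the work surface, if the arm or the gripper's body presses on something with over 40 N, if the wrist force passes 120 N, or if a joint passes its speed limit or range.

### The arm

A 6-joint arm with a two-finger parallel gripper is mounted at the origin on the work surface. World frame = base frame: x ahead of the robot, y to its left, z up, the work surface at z = 0. Lengths are in m, angles in rad, forces in N, time in s.
With the tool pointing down it reaches from about 0.3 to 1 m from the base axis. Payload 5.1 kg.
Tool frame: the origin (TCP) lies at the very end of the fingers, on their centre line; the grasp point (between the pads) lies r.hold_point_z behind it (r.hold_point_z is the distance from the TCP to the grasp point, in m); x points along the fingers, z is the direction in which the jaws open and shut, and the axes are right-handed (so a half turn about x gives the same grasp; the last joint's range is limited). The gripper opens to 95 mm and grips with 3 to 60 N. Pads are 20 mm wide; open, the fingers measure 119 mm over their backs; the gripper's body (75 mm by 180 mm) begins 59 mm behind the grasp point.
Start: joints at [-1.346, 0.124, 1.65, -0, 1.367, -0.083], TCP at [0.197, -0.619, 0.215] pointing down, gripper open.
Joint ranges: [-2.61, 2.61], [-1.02, 2.33], [0.03, 2.71], [-1.35, 4.49], [0.32, 2.68], [-2.91, 2.91]. Speed limits (rad/s): [2.57, 2.57, 3.14, 3.14, 3.14, 3.14].

### API

Orientations are given as a unit quaternion [w, x, y, z].
In Python, from rig import r, imaging, order gives the robot as it stands. The module is installed in compiled form; this text tells all that it offers.
- The arm moves only by the tool jog_arm, never from a script. Its argument "steps" is one flat list of numbers, 5 for each row, row after row: the finger opening in mm, from 0 to 95.1, then the shift along the tool's x, y, z in mm, then the turn about the tool's x in rad. In form: [jaw, tx, ty, tz, roll, jaw, tx, ty, tz, roll, ...]. A call has exactly 8 rows; each row shifts and turns the commanded pose from where the row before left it, along the tool's axes as they then stand; what a row does not reach is not made up. A row lasts 1/8 s, in which the tool goes at most 62.5 mm and 10.7 degrees, less where a joint would pass 70% of its speed; a pose out of reach is approached as far as the arm can. A call is refused whole if a number of a shift passes 62.5 or a number of a turn 0.188, either way. A call with a gripper value outside its range is refused whole. The fingers move at their own pace and stop on an object; the grip force is fixed at half the most. Time passes only in rows, so rows that do not move let the fingers close, or fill a call up. It gives the time, the measured TCP pose, the force and the opening at its end, in the units of the state.
- r.state(): the state, without advancing time (a new reading comes with each control period).
- imaging.read_camera(name): name is "scene" or "top"; returns a dict with "img" (384x512x3 uint8, blue, green, red), "camera_matrix" (3x3 intrinsics, pixels), "world_from_camera" (4x4, takes a point from camera to world coordinates). Camera axes: x right, y up, looking along -z (the intrinsics and any distortion apply to the point x, -y, -z); pixel columns grow to the right and rows downward; lengths in m; the calibration is good to about 2 mm. A picture is of the moment at which its call begins. There is no depth.
- order.close_job(): hands the job in, once; it reports no verdict.
The state is a dict: "t": time; "joint_pos": joint angles; "joint_velocities": joint speeds; "joint_torque": joint torques, N m; "eef_pos": TCP position; "tool_rot": TCP orientation; "force": force on the tool from outside, world axes, zero at the start; "torque": the same for the moment, N m; "opening": finger opening in m.
Only numpy, scipy, OpenCV 4.12 (cv2) and the standard library are available. Lean on these libraries where they do the work, as an engineer would, in place of code of your own. Each camera call takes 0.05 s, during which the arm holds its last target.

## Working session

There is one attempt and no reset: what is moved stays moved. The work goes in short steps, Python scripts to look and compute and a tool call to move; the robot and the scene stay as the last step left them, time stands still between calls to the robot, and variables do not carry over. Pictures are saved under pics/ and viewed, and the job is handed in when it is done.

Besides the shell and the picture viewer there is one more tool, called after ">>>" in YAML: its name, and indented under it one key for each argument. jog_arm: Moves the arm, as the interface text tells. Its arguments: {"type":"object","properties":{"steps":{"type":"array","items":{"type":"number"}}},"required":["steps"]}

```bash
mkdir -p pics; python3 - <<'E'
from rig import r, imaging, order
import cv2
s=r.state()
for k in s: print(k,s[k])
print(r.hold_point_z)
for n in ("scene","top"):
    c=imaging.read_camera(n); cv2.imwrite(f"pics/{n}0.png",c["img"]); print(n,c["camera_matrix"],c["world_from_camera"],[k for k in c])
E
```

```text
t 0.0
joint_pos [-1.34557054e+00  1.24454949e-01  1.65165326e+00  8.08201722e-06
  1.36745386e+00 -8.25954023e-02]
joint_velocities [ 0.00099904  0.00024379 -0.00139491  0.00318829  0.00042702  0.00126998]
joint_torque [ 1.14139322e-03 -4.17602599e+01 -3.59932637e+01  7.76013499e-02
  4.92199883e-02 -1.60555028e-04]
eef_pos [ 0.1967769  -0.6188462   0.21343174]
tool_rot [ 0.57021642  0.41789613  0.57126513 -0.41697986]
force [ 0.11335132 -0.72773601  0.58282575]
torque [-0.00742232 -0.01936838 -0.05476934]
opening 0.09485780378516037
0.0188
scene [[357.44280878   0.         259.14972756]
 [  0.         357.44280878 189.56761721]
 [  0.           0.           1.        ]] [[ 0.85510751 -0.27662129  0.43848808  1.09758561]
 [ 0.51803988  0.48954773 -0.70141123 -0.76158413]
 [-0.02063556  0.82693632  0.5619168   0.65252899]
 [ 0.          0.          0.          1.        ]] ['img', 'camera_matrix', 'world_from_camera']
top [[405.00017404   0.         254.63769107]
 [  0.         405.00017404 191.33633491]
 [  0.           0.           1.        ]] [[ 0.08754424  0.9714186  -0.22063979  0.39158269]
 [-0.99615877  0.08494155 -0.0212752  -0.00670848]
 [-0.00192564  0.22165478  0.9751233   1.088814  ]
 [ 0.          0.          0.          1.        ]] ['img', 'camera_matrix', 'world_from_camera']
```

View pics/scene0.png

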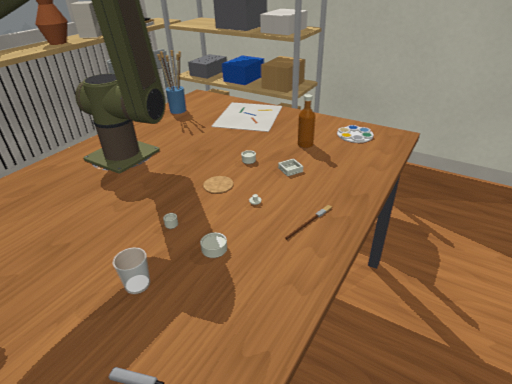

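View pics/top0.png

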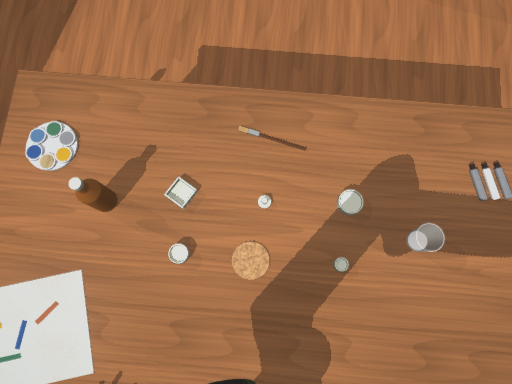

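The scene view shows the large dish at about (214,245), small (170,220), medium (248,157), lid (255,200) and mat (218,185). In the top view they are at large (350,201), small (342,264), medium (178,253), lid (265,201), mat (251,260), with the square dish at (181,192). Next I'll segment them.

```bash
cat > h.py <<'E'
import cv2, numpy as np
from rig import r, imaging, order
def ray(c,u,v):
    K=c["camera_matrix"];T=c["world_from_camera"]
    d=np.array([(u-K[0,2])/K[0,0],-(v-K[1,2])/K[1,1],-1.]);return T[:3,3],T[:3,:3]@d
def onz(c,u,v,z):
    o,d=ray(c,u,v);return (o+d*(z-o[2])/d[2])[:2]
def proj(c,p):
    T=c["world_from_camera"];K=c["camera_matrix"];q=T[:3,:3].T@(np.array(p)-T[:3,3])
    return np.array([K[0,2]-K[0,0]*q[0]/q[2],K[1,2]+K[1,1]*q[1]/q[2]])
def white(img,box,smax=80):
    x0,y0,x1,y1=box;h=cv2.cvtColor(img,cv2.COLOR_BGR2HSV)
    m=np.zeros(img.shape[:2],np.uint8);m[y0:y1,x0:x1]=((h[y0:y1,x0:x1,1]<smax)*255)
    cs,_=cv2.findContours(m,cv2.RETR_EXTERNAL,cv2.CHAIN_APPROX_NONE)
    return max(cs,key=cv2.contourArea)
E
python3 - <<'E'
from h import *
t=cv2.imread("pics/top0.png");s=cv2.imread("pics/scene0.png")
h=cv2.cvtColor(t,cv2.COLOR_BGR2HSV)
for n,(u,v) in dict(large=(350,201),small=(342,264),med=(178,253),lid=(265,201),mat=(251,260)).items():
    print(n,h[v,u-24:u+25:4].tolist())
a=cv2.resize(t[170:290,150:375],None,fx=3.5,fy=3.5,interpolation=cv2.INTER_CUBIC);cv2.imwrite("pics/topz.png",a)
a=cv2.resize(s[140:270,150:320],None,fx=4,fy=4,interpolation=cv2.INTER_CUBIC);cv2.imwrite("pics/scz.png",a)
E
```

```text
large [[12, 142, 181], [13, 142, 179], [12, 142, 180], [33, 17, 154], [60, 1, 225], [36, 21, 181], [36, 21, 181], [36, 20, 180], [36, 21, 180], [37, 21, 156], [13, 134, 118], [13, 136, 126], [13, 138, 126]]
small [[12, 141, 114], [13, 139, 112], [13, 139, 112], [12, 139, 112], [30, 22, 106], [39, 21, 174], [36, 20, 176], [35, 20, 165], [13, 137, 112], [13, 139, 128], [13, 143, 171], [13, 144, 170], [13, 141, 168]]
med [[13, 142, 169], [12, 142, 169], [13, 141, 165], [13, 143, 161], [36, 22, 159], [36, 6, 225], [35, 7, 225], [36, 6, 225], [40, 3, 225], [12, 127, 116], [13, 141, 168], [13, 141, 168], [13, 143, 175]]
lid [[13, 144, 175], [13, 144, 177], [13, 143, 177], [13, 143, 178], [13, 109, 184], [30, 10, 185], [45, 2, 225], [33, 11, 225], [13, 144, 156], [13, 144, 172], [12, 143, 173], [12, 145, 178], [13, 143, 178]]
mat [[13, 142, 169], [13, 135, 181], [15, 120, 180], [15, 120, 209], [15, 120, 189], [15, 119, 197], [15, 117, 218], [15, 116, 215], [15, 118, 221], [15, 120, 210], [15, 118, 198], [13, 142, 162], [12, 140, 160]]
```

View pics/topz.png

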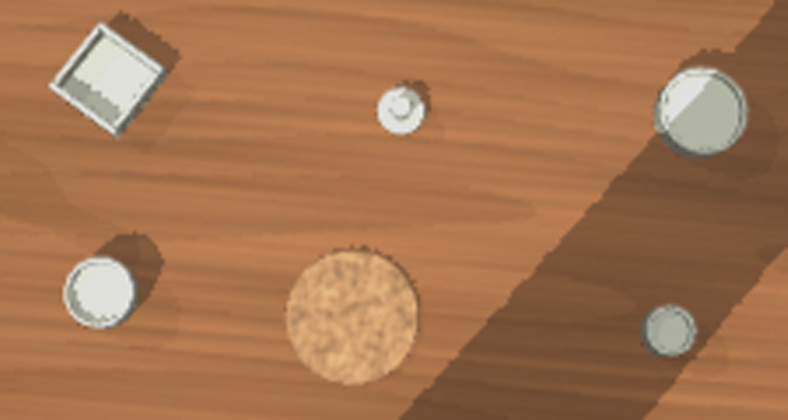

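View pics/scz.png

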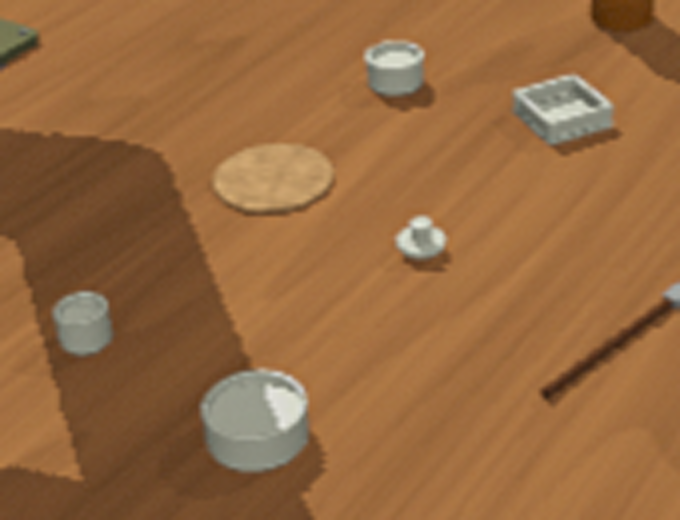

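```bash
cat > meas.py <<'E'
from h import *
def cen(ct):
    hl=cv2.convexHull(ct);m=cv2.moments(hl);return m["m10"]/m["m00"]+0,m["m01"]/m["m00"]+0,m["m00"]
def near(a,b):
    o1,d1=a;o2,d2=b;A=np.c_[d1,-d2];x=np.linalg.lstsq(A,o2-o1,rcond=None)[0]
    p=o1+d1*x[0];q=o2+d2*x[1];return (p+q)/2,np.linalg.norm(p-q)
def cork(img,box):
    x0,y0,x1,y1=box;h=cv2.cvtColor(cv2.GaussianBlur(img,(3,3),0),cv2.COLOR_BGR2HSV)
    m=np.zeros(img.shape[:2],np.uint8);s=h[y0:y1,x0:x1];m[y0:y1,x0:x1]=((s[...,0]>=14)&(s[...,1]<131))*255
    m=cv2.morphologyEx(m,cv2.MORPH_OPEN,np.ones((3,3)))
    cs,_=cv2.findContours(m,cv2.RETR_EXTERNAL,cv2.CHAIN_APPROX_NONE);return max(cs,key=cv2.contourArea)
E
python3 - <<'E'
from meas import *
ct=imaging.read_camera("top");cs=imaging.read_camera("scene")
B=dict(large=((325,180,375,225),(190,225,240,265),.015),small=((325,250,360,280),(155,208,188,235),.015),med=((160,235,198,272),(232,143,266,170),.015),
 lid=((252,190,280,212),(242,190,270,212),.011),square=((160,170,202,212),(272,155,312,180),.011),mat=((225,235,280,285),(195,170,240,198),.004))
for n,(b1,b2,z) in B.items():
    f=cork if n=="mat" else white
    k1=f(ct["img"],b1);k2=f(cs["img"],b2)
    c1=cen(k1);c2=cen(k2)
    p,g=near(ray(ct,*c1[:2]),ray(cs,*c2[:2]))
    print(n,np.round(c1,1),np.round(c2,1),"top@z",onz(ct,*c1[:2],z).round(4),"scene@z",onz(cs,*c2[:2],z).round(4),"tri",p.round(4),"gap",round(g,4), cv2.minEnclosingCircle(k1)[1])
E
```

```text
large [349.7 201.7 522. ] [213.3 244.5 538.5] top@z [ 0.6284 -0.2418] scene@z [ 0.628  -0.2417] tri [ 0.6283 -0.2418  0.0152] gap 0.0002 13.410483360290527
small [340.5 264.  174. ] [170.2 220.4 175.5] top@z [ 0.4602 -0.2238] scene@z [ 0.4608 -0.2234] tri [ 0.4604 -0.2235  0.0149] gap 0.0007 7.905794143676758
med [178.3 253.1 326.5] [248.2 156.5 159.5] top@z [0.4512 0.2022] scene@z [0.4528 0.1997] tri [0.4512 0.2024 0.0133] gap 0.0004 10.612107276916504
lid [264.3 201.1 130.5] [254.8 199.4  86. ] top@z [ 0.6107 -0.0116] scene@z [ 0.6131 -0.0131] tri [ 0.6114 -0.0114  0.0092] gap 0.0009 6.842682838439941
square [180.5 192.2 592.5] [290.3 166.8 289. ] top@z [0.6154 0.218 ] scene@z [0.6185 0.2146] tri [0.6162 0.2188 0.0081] gap 0.0005 16.56856918334961
mat [ 250.4  260.1 1106.5] [217.9 184.  357. ] top@z [0.4502 0.0118] scene@z [0.4549 0.0088] tri [0.451  0.0123 0.0006] gap 0.0015 19.13241195678711
```

Both views agree to about 2 mm for the dishes, and the triangulated heights fit. Next I'll work out the tool axes for the moves.

```bash
cat > go.py <<'E'
from h import *
from scipy.spatial.transform import Rotation as Ro
import sys
def d(x,y,z):
    s=r.state();w,a,b,c=s["tool_rot"];R=Ro.from_quat([a,b,c,w]).as_matrix()
    print("t",round(s["t"],2),"tcp",s["eef_pos"].round(4) if hasattr(s["eef_pos"],"round") else s["eef_pos"],"open",round(s["opening"]*1e3,1),"F",np.round(s["force"],1))
    print("axes x,y,z",R.T.round(3).tolist());v=(np.array([x,y,z])-np.array(s["eef_pos"]));print("tool mm",(R.T@v*1e3).round(1))
if __name__=="__main__": d(*map(float,sys.argv[1:4]))
E
python3 go.py 0.628 -0.242 0.1
```

```text
t 0.2 tcp [ 0.1968 -0.6191  0.2139] open 95.0 F [-0.6  0.2  0.5]
axes x,y,z [[-0.0, 0.001, -1.0], [0.953, 0.303, 0.0], [0.303, -0.953, -0.001]]
tool mm [ 114.2  525.2 -228.6]
```

>>> jog_arm:
  steps: [95,0,50,-22,0,95,0,50,-22,0,95,0,50,-22,0,95,0,50,-22,0,95,0,50,-22,0,95,0,50,-22,0,95,0,50,-22,0,95,0,50,-22,0]

```text
t: 1.2
eef_pos: [0.5259, -0.3291, 0.2145]
tool_rot: [0.571, 0.417, 0.571, -0.417]
force: [0.1, 0.4, 1.1]
opening: 0.0949
```

>>> jog_arm:
  steps: [95,0,40,-18,0,95,0,40,-18,0,95,0,40,-16,0,95,40,5,0,0,95,40,0,0,0,95,30,0,0,0,95,0,0,0,0,95,0,0,0,0]

```text
t: 2.2
eef_pos: [0.6289, -0.2435, 0.1061]
tool_rot: [0.571, 0.418, 0.57, -0.417]
force: [0.4, 0.4, 1.0]
opening: 0.0951
```

```bash
python3 go.py 0.628 -0.242 0.005; python3 - <<'E'
from h import *
for n in ("scene","top"):
    c=imaging.read_camera(n); u,v=map(int,proj(c,[.628,-.242,.03]));cv2.imwrite(f"pics/{n}1.png",cv2.resize(c["img"][max(0,v-60):v+50,u-70:u+70],None,fx=4,fy=4,interpolation=cv2.INTER_CUBIC))
E
```

```text
t 2.2 tcp [ 0.6289 -0.2435  0.1061] open 95.1 F [0.4 0.4 1. ]
axes x,y,z [[0.002, -0.001, -1.0], [0.953, 0.303, 0.001], [0.303, -0.953, 0.001]]
tool mm [101.1  -0.5  -1.8]
```

View pics/scene1.png

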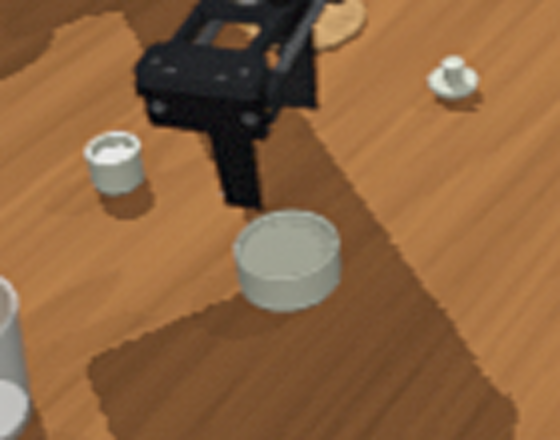

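View pics/top1.png

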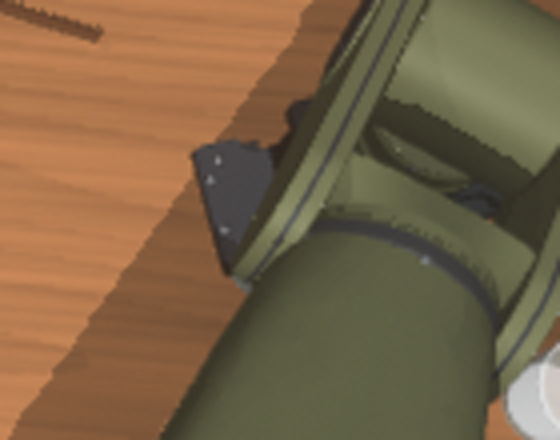

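The scene view shows one finger above and left of the large dish and the dish between the jaws; the arm hides the top view. Descending.

>>> jog_arm:
  steps: [95,40,0,-2,0,95,40,0,0,0,95,15,0,0,0,95,5,0,0,0,65,0,0,0,0,60,0,0,0,0,60,0,0,0,0,60,0,0,0,0]

```text
t: 3.3
eef_pos: [0.6282, -0.2413, 0.0059]
tool_rot: [0.571, 0.418, 0.57, -0.417]
force: [-0.0, 0.7, 4.3]
opening: 0.0668
```

```bash
python3 go.py 0.4515 0.0115 0.1; python3 - <<'E'
from h import *
for n in ("scene",):
    c=imaging.read_camera(n); u,v=map(int,proj(c,[.628,-.242,.03]));cv2.imwrite(f"pics/{n}2.png",cv2.resize(c["img"][max(0,v-60):v+50,u-70:u+70],None,fx=4,fy=4,interpolation=cv2.INTER_CUBIC))
E
```

```text
t 3.3 tcp [ 0.6282 -0.2413  0.0059] open 66.8 F [-0.   0.7  4.3]
axes x,y,z [[0.001, -0.0, -1.0], [0.953, 0.303, 0.001], [0.303, -0.953, 0.001]]
tool mm [ -94.4  -91.7 -294.4]
```

View pics/scene2.png

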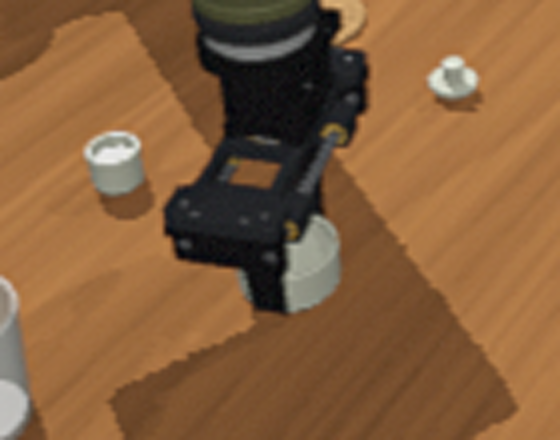

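The opening of 66.8 mm matches the large dish, so it's held. Lifting and carrying it to the mat.

>>> jog_arm:
  steps: [60,-30,0,0,0,60,-45,0,0,0,60,0,-10,-34,0,60,0,-15,-50,0,60,0,-17,-52,0,60,0,-17,-52,0,60,0,-17,-52,0,60,0,-16,-54,0]

```text
t: 4.35
eef_pos: [0.4492, 0.0122, 0.0791]
tool_rot: [0.57, 0.418, 0.571, -0.418]
force: [0.7, 1.0, -0.6]
opening: 0.0666
```

```bash
python3 go.py 0.4515 0.0115 0.012; python3 - <<'E'
from h import *
c=imaging.read_camera("scene");cv2.imwrite("pics/s3.png",c["img"])
c=imaging.read_camera("top");cv2.imwrite("pics/t3.png",c["img"])
E
```

```text
t 4.35 tcp [0.4492 0.0122 0.0791] open 66.6 F [ 0.7  1.  -0.6]
axes x,y,z [[-0.0, 0.0, -1.0], [0.953, 0.302, -0.0], [0.302, -0.953, -0.0]]
tool mm [67.1  2.   1.4]
```

View pics/s3.png

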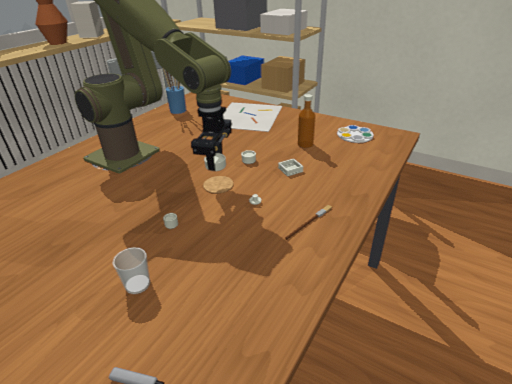

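View pics/t3.png

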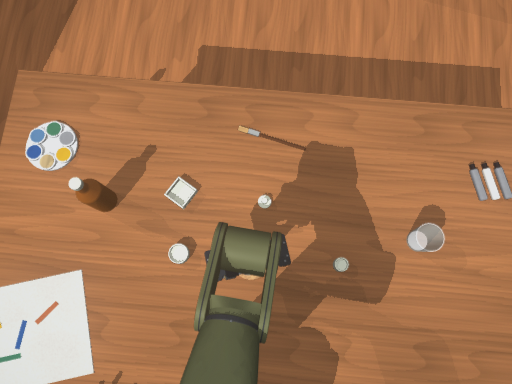

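The scene view shows the large dish held over the mat at about (215,163). Lowering it in stages.

>>> jog_arm:
  steps: [60,30,2,1,0,60,25,0,0,0,60,8,0,0,0,60,0,0,0,0,60,0,0,0,0,60,0,0,0,0,60,0,0,0,0,60,0,0,0,0]

```text
t: 5.45
eef_pos: [0.4532, 0.0108, 0.017]
tool_rot: [0.571, 0.418, 0.571, -0.417]
force: [0.2, 0.4, -2.8]
opening: 0.0667
```

```bash
python3 go.py 0.4515 0.0115 0.011
```

```text
t 5.45 tcp [0.4532 0.0108 0.017 ] open 66.7 F [ 0.2  0.4 -2.8]
axes x,y,z [[0.001, -0.0, -1.0], [0.953, 0.303, 0.001], [0.303, -0.953, 0.0]]
tool mm [ 6.  -1.4 -1.2]
```

>>> jog_arm:
  steps: [60,3,-1.5,-1,0,60,2,0,0,0,60,0,0,0,0,60,0,0,0,0,60,0,0,0,0,60,0,0,0,0,60,0,0,0,0,60,0,0,0,0]

```text
t: 6.45
eef_pos: [0.4513, 0.0113, 0.0117]
tool_rot: [0.571, 0.417, 0.571, -0.417]
force: [0.2, 0.6, -1.1]
opening: 0.0665
```

```bash
python3 go.py 0.4515 0.0115 0.011
```

```text
t 6.45 tcp [0.4513 0.0113 0.0117] open 66.5 F [ 0.2  0.6 -1.1]
axes x,y,z [[-0.0, -0.0, -1.0], [0.953, 0.303, -0.0], [0.303, -0.953, 0.0]]
tool mm [ 0.7  0.3 -0.2]
```

>>> jog_arm:
  steps: [60,0.6,0,0,0,60,0,0,0,0,75,0,0,0,0,95,0,0,0,0,95,0,0,0,0,95,0,0,0,0,95,-20,0,0,0,95,-40,0,0,0]

```text
t: 7.45
eef_pos: [0.4494, 0.0114, 0.0699]
tool_rot: [0.569, 0.417, 0.572, -0.418]
force: [0.4, -0.8, 0.2]
opening: 0.0952
```

>>> jog_arm:
  steps: [95,-30,0,0,0,95,0,20,-50,0,95,0,20,-50,0,95,0,18,-50,0,95,0,0,-32,0,95,0,0,0,0,95,0,0,0,0,95,0,0,0,0]

```text
t: 8.45
eef_pos: [0.4516, 0.2013, 0.101]
tool_rot: [0.57, 0.418, 0.57, -0.418]
force: [0.5, -0.0, -0.2]
opening: 0.0951
```

```bash
python3 go.py 0.4515 0.202 0.0095;python3 - <<'E'
from h import *
c=imaging.read_camera("scene");cv2.imwrite("pics/s4.png",cv2.resize(c["img"][120:270,140:320],None,fx=4,fy=4,interpolation=cv2.INTER_CUBIC))
c=imaging.read_camera("top");cv2.imwrite("pics/t4.png",cv2.resize(c["img"][160:310,140:320],None,fx=4,fy=4,interpolation=cv2.INTER_CUBIC))
E
```

```text
t 8.45 tcp [0.4516 0.2013 0.101 ] open 95.1 F [ 0.5 -0.  -0.2]
axes x,y,z [[0.0, -0.0, -1.0], [0.953, 0.302, -0.0], [0.302, -0.953, 0.0]]
tool mm [91.5  0.1 -0.7]
```

View pics/s4.png

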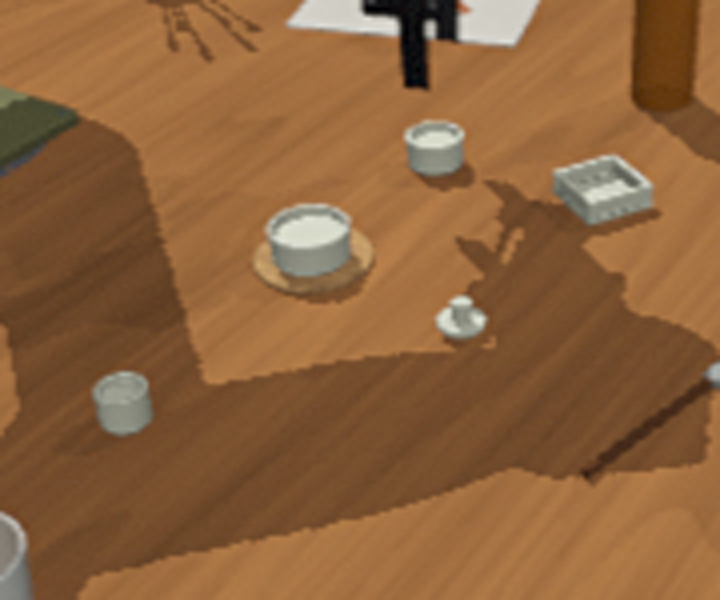

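View pics/t4.png

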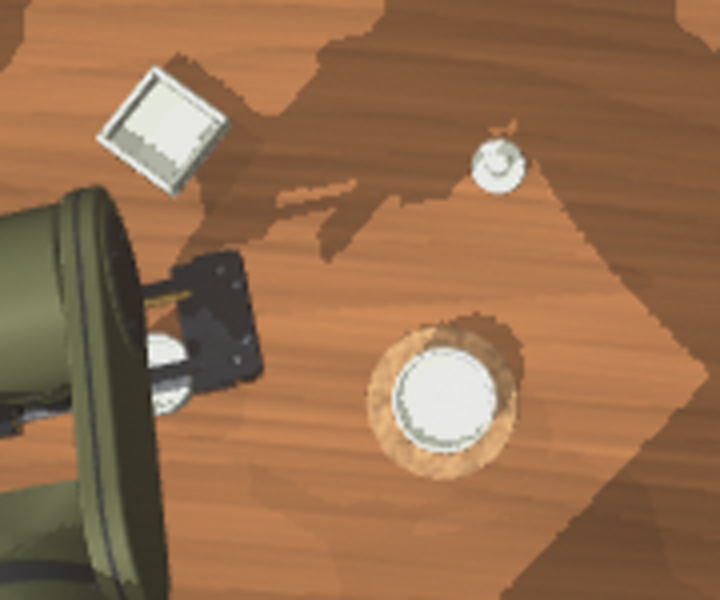

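The large dish is central on the mat and upright: about (445,400) in the top crop, with the mat at about (442,400). Measuring both.

```bash
python3 - <<'E'
from meas import *
ct=imaging.read_camera("top");cs=imaging.read_camera("scene")
k1=white(ct["img"],(225,235,285,290));k2=white(cs["img"],(195,162,240,198))
c1=cen(k1);c2=cen(k2);p,g=near(ray(ct,*c1[:2]),ray(cs,*c2[:2]))
print(c1,c2,"top",onz(ct,*c1[:2],.02),"scene",onz(cs,*c2[:2],.02),p,g,cv2.minEnclosingCircle(k1)[1])
E
```

```text
(250.66759950248752, 259.4863184079602, 536.0) (216.9511257550796, 179.44316309719935, 303.5) top [0.45104039 0.01097167] scene [0.45182126 0.01025304] [0.45111534 0.01101681 0.01934334] 0.00010283121781231402 13.525129318237305
```

>>> jog_arm:
  steps: [95,35,0,-0.7,0,95,35,0,0,0,95,15,0,0,0,95,6,0,0,0,95,0,0,0,0,95,0,0,0,0,95,0,0,0,0,95,0,0,0,0]

```text
t: 9.65
eef_pos: [0.4516, 0.2031, 0.0106]
tool_rot: [0.571, 0.418, 0.571, -0.417]
force: [0.3, -0.9, -0.1]
opening: 0.0949
```

```bash
python3 go.py 0.4515 0.202 0.0095
```

```text
t 9.65 tcp [0.4516 0.2031 0.0106] open 94.9 F [ 0.3 -0.9 -0.1]
axes x,y,z [[0.001, 0.0, -1.0], [0.953, 0.303, 0.001], [0.303, -0.953, -0.0]]
tool mm [ 1.1 -0.4  1. ]
```

>>> jog_arm:
  steps: [95,0.8,0,0,0,95,0,0,0,0,70,0,0,0,0,46,0,0,0,0,46,0,0,0,0,46,0,0,0,0,46,0,0,0,0,46,0,0,0,0]

```text
t: 10.65
eef_pos: [0.4512, 0.2029, 0.0092]
tool_rot: [0.571, 0.417, 0.571, -0.417]
force: [0.0, -0.8, 0.4]
opening: 0.0509
```

```bash
python3 go.py 0.4515 0.202 0.0095;
```

```text
t 10.65 tcp [0.4512 0.2029 0.0092] open 50.9 F [ 0.  -0.8  0.4]
axes x,y,z [[-0.0, -0.0, -1.0], [0.953, 0.303, -0.0], [0.303, -0.953, 0.0]]
tool mm [-0.3  0.   0.9]
```

>>> jog_arm:
  steps: [46,-25,0,0,0,46,-45,0,0,0,46,0,-12,35,0,46,0,-16,50,0,46,0,-16,50,0,46,0,-14,48,0,46,0,0,0,0,46,0,0,0,0]

```text
t: 11.65
eef_pos: [0.4512, 0.0112, 0.0791]
tool_rot: [0.57, 0.418, 0.571, -0.418]
force: [1.5, 0.9, -0.1]
opening: 0.0506
```

```bash
python3 go.py 0.4512 0.011 0.0385; python3 - <<'E'
from h import *
c=imaging.read_camera("scene");cv2.imwrite("pics/s5.png",cv2.resize(c["img"][110:230,140:300],None,fx=4.5,fy=4.5,interpolation=cv2.INTER_CUBIC))
E
```

```text
t 11.65 tcp [0.4512 0.0112 0.0791] open 50.6 F [ 1.5  0.9 -0.1]
axes x,y,z [[-0.0, 0.001, -1.0], [0.953, 0.302, -0.0], [0.302, -0.953, -0.001]]
tool mm [40.6 -0.   0.3]
```

View pics/s5.png

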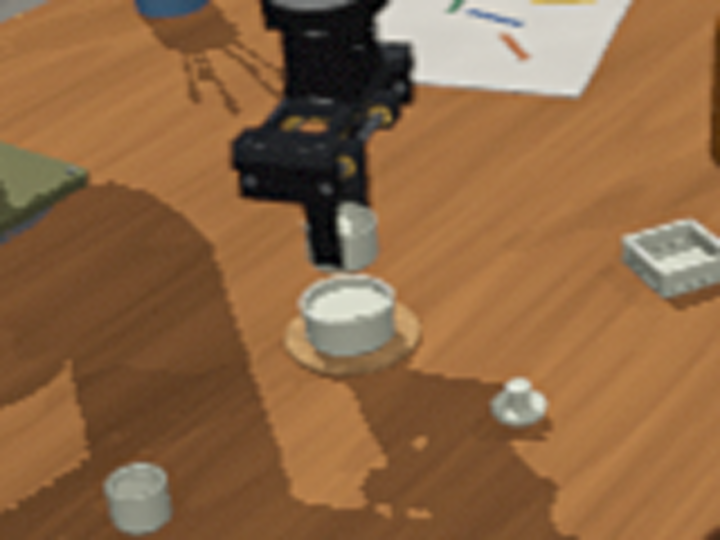

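```bash
python3 - <<'E'
from meas import *
c=imaging.read_camera("scene")
k=white(c["img"],(205,152,230,171)); print(cv2.boundingRect(k), k[:,0,1].max())
a=np.linspace(0,2*np.pi,72)
for z in (.069,.099):
  P=np.array([proj(c,[.4512+.026*np.cos(t),.011+.026*np.sin(t),z]) for t in a]);print(z,P.min(0).round(1),P.max(0).round(1))
for z in (.035,.005):
  P=np.array([proj(c,[.4512+.0335*np.cos(t),.011+.0335*np.sin(t),z]) for t in a]);print(z,P.min(0).round(1),P.max(0).round(1))
E
```

```text
(205, 152, 19, 19) 170
0.069 [207.5 162.5] [223.7 170.7]
0.099 [206.6 154.4] [223.  162.4]
0.035 [206.3 170.2] [226.8 181. ]
0.005 [207.2 177.7] [227.4 188.7]
```

The held dish's lower edge at row 170 and right edge at column 223 match the prediction, so it hasn't slipped. Lowering it into the well.

>>> jog_arm:
  steps: [46,20,0,0,0,46,12,0,0,0,46,0,0,0,0,46,0,0,0,0,46,0,0,0,0,46,0,0,0,0,46,0,0,0,0,46,0,0,0,0]

```text
t: 12.75
eef_pos: [0.4514, 0.0109, 0.0474]
tool_rot: [0.571, 0.418, 0.571, -0.417]
force: [-0.4, 0.2, -1.2]
opening: 0.0512
```

```bash
python3 go.py 0.4512 0.011 0.038
```

```text
t 12.75 tcp [0.4514 0.0109 0.0474] open 51.2 F [-0.4  0.2 -1.2]
axes x,y,z [[0.0, -0.0, -1.0], [0.953, 0.303, 0.0], [0.303, -0.953, 0.0]]
tool mm [ 9.4 -0.2 -0.2]
```

>>> jog_arm:
  steps: [46,4,0,0,0,46,3,0,0,0,46,2,0,0,0,46,0,0,0,0,46,0,0,0,0,46,0,0,0,0,46,0,0,0,0,46,0,0,0,0]

```text
t: 13.75
eef_pos: [0.4514, 0.011, 0.0383]
tool_rot: [0.571, 0.417, 0.571, -0.417]
force: [-0.6, 0.4, -1.3]
opening: 0.0508
```

```bash
python3 go.py 0.4512 0.011 0.0375
```

```text
t 13.75 tcp [0.4514 0.011  0.0383] open 50.8 F [-0.6  0.4 -1.3]
axes x,y,z [[0.0, -0.0, -1.0], [0.953, 0.303, 0.0], [0.303, -0.953, 0.0]]
tool mm [ 0.8 -0.2 -0.1]
```

>>> jog_arm:
  steps: [46,0.8,0,0,0,46,0,0,0,0,60,0,0,0,0,90,0,0,0,0,90,0,0,0,0,90,0,0,0,0,90,-20,0,0,0,90,-40,0,0,0]

```text
t: 14.75
eef_pos: [0.4496, 0.0111, 0.0962]
tool_rot: [0.569, 0.417, 0.572, -0.418]
force: [0.6, 0.2, 0.4]
opening: 0.0898
```

```bash
python3 go.py 0.4604 -0.2237 0.1; python3 - <<'E'
from h import *
c=imaging.read_camera("scene");cv2.imwrite("pics/s6.png",cv2.resize(c["img"][110:230,140:300],None,fx=4.5,fy=4.5,interpolation=cv2.INTER_CUBIC))
E
```

```text
t 14.75 tcp [0.4496 0.0111 0.0962] open 89.8 F [0.6 0.2 0.4]
axes x,y,z [[-0.005, 0.0, -1.0], [0.953, 0.303, -0.004], [0.303, -0.953, -0.002]]
tool mm [ -4.  -60.8 227.1]
```

View pics/s6.png

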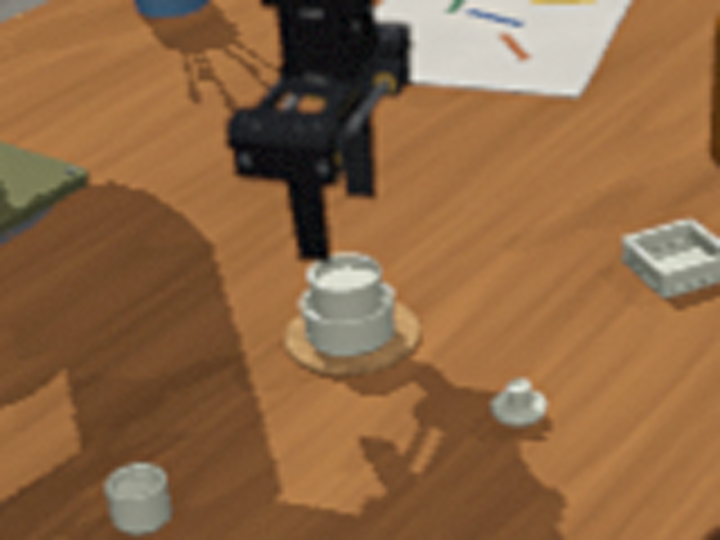

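The medium dish sits in the large dish's well, upright at about (345,285) in the crop. Moving to the small dish.

>>> jog_arm:
  steps: [90,-20,0,0,0,90,0,-14,50,0,90,0,-14,50,0,90,0,-14,50,0,90,0,-14,50,0,90,0,-6,27,0,90,20,0,0,0,90,0,0,0,0]

```text
t: 15.8
eef_pos: [0.4598, -0.2238, 0.0957]
tool_rot: [0.569, 0.418, 0.572, -0.418]
force: [-0.3, 1.9, -0.3]
opening: 0.0896
```

```bash
python3 go.py 0.4604 -0.2237 0.0095; python3 - <<'E'
from meas import *
ct=imaging.read_camera("top");cs=imaging.read_camera("scene")
cv2.imwrite("pics/s7.png",cs["img"]);cv2.imwrite("pics/t7.png",ct["img"])
# medium's upper part, above large rim: measure stack in top view
k1=white(ct["img"],(225,225,285,290));print(cen(k1))
E
```

```text
t 15.8 tcp [ 0.4598 -0.2238  0.0957] open 89.6 F [-0.3  1.9 -0.3]
axes x,y,z [[-0.003, 0.002, -1.0], [0.953, 0.302, -0.002], [0.302, -0.953, -0.003]]
tool mm [86.2  0.8  0.3]
(250.5349206349206, 259.6257142857143, 525.0)
```

View pics/s7.png

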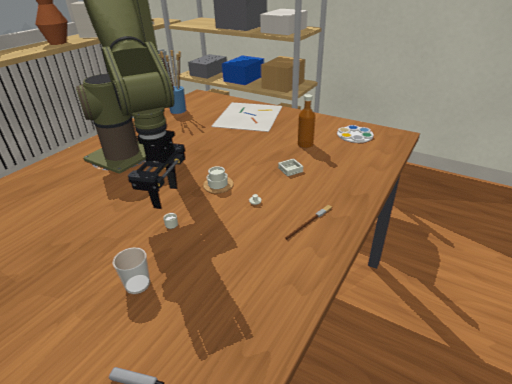

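View pics/t7.png

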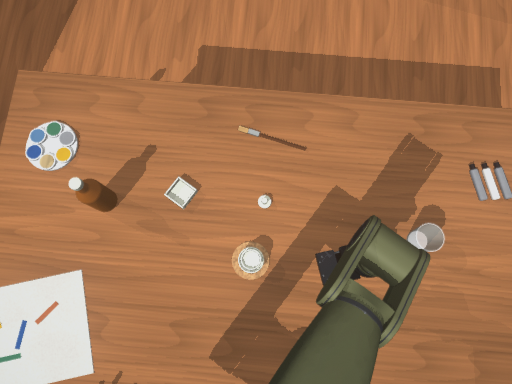

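>>> jog_arm:
  steps: [90,35,0.5,0,0,90,35,0,0,0,90,10,0,0,0,90,6,0,0,0,90,0,0,0,0,90,0,0,0,0,90,0,0,0,0,90,0,0,0,0]

```text
t: 16.9
eef_pos: [0.4618, -0.2242, 0.0119]
tool_rot: [0.571, 0.417, 0.57, -0.417]
force: [0.8, 0.2, 0.2]
opening: 0.09
```

```bash
python3 go.py 0.4604 -0.2237 0.0095; python3 - <<'E'
from meas import *
t=cv2.imread("pics/t7.png");cv2.imwrite("pics/t7z.png",cv2.resize(t[235:285,225:280],None,fx=10,fy=10,interpolation=cv2.INTER_CUBIC))
cs=imaging.read_camera("scene");cv2.imwrite("pics/s8.png",cv2.resize(cs["img"][170:250,130:230],None,fx=6,fy=6,interpolation=cv2.INTER_CUBIC))
c=imaging.read_camera("top")
for z,R in ((.058,.0225),(.058,.026),(.035,.0335)):
  a=np.linspace(0,2*np.pi,72)
  P=np.array([proj(c,[.4514+R*np.cos(t),.011+R*np.sin(t),z]) for t in a]);print(z,R,(P.min(0)-[225,235]).round(1)*10,(P.max(0)-[225,235]).round(1)*10)
E
```

```text
t 16.9 tcp [ 0.4618 -0.2242  0.0119] open 90.0 F [0.8 0.2 0.2]
axes x,y,z [[0.001, -0.0, -1.0], [0.953, 0.303, 0.001], [0.303, -0.953, 0.001]]
tool mm [ 2.4 -1.2 -0.9]
0.058 0.0225 [166. 145.] [344. 326.]
0.058 0.026 [152. 131.] [358. 340.]
0.035 0.0335 [126. 109.] [386. 373.]
```

View pics/t7z.png

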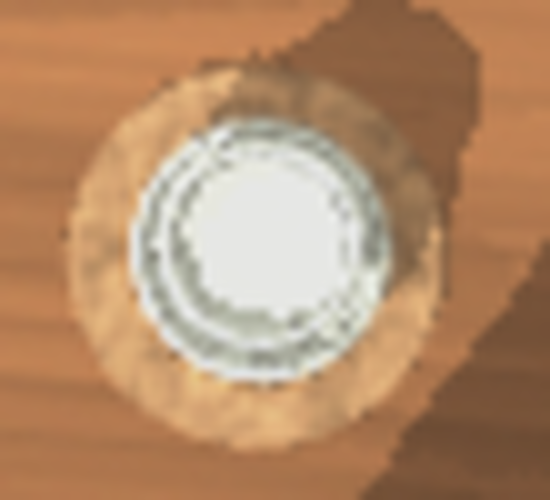

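View pics/s8.png

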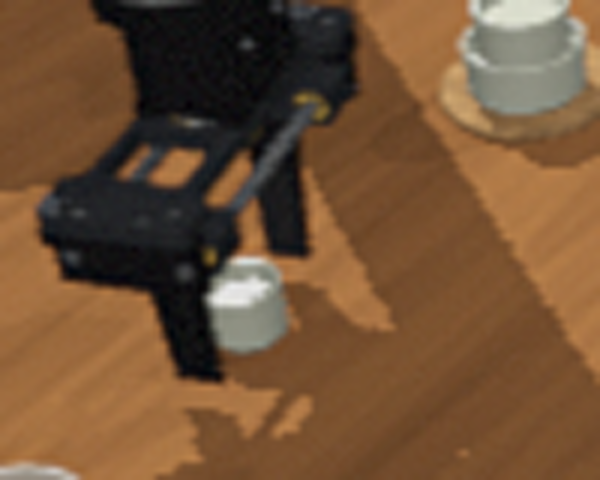

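In the top crop the medium dish lies concentric in the large one, centred at about (258,238). The small dish is between the jaws. Finishing the descent and closing.

>>> jog_arm:
  steps: [90,2.3,-1.2,-0.8,0,90,0,0,0,0,70,0,0,0,0,30,0,0,0,0,30,0,0,0,0,30,0,0,0,0,30,0,0,0,0,30,0,0,0,0]

```text
t: 18.0
eef_pos: [0.4601, -0.2235, 0.0091]
tool_rot: [0.571, 0.417, 0.571, -0.417]
force: [0.3, 0.5, 0.4]
opening: 0.0354
```

```bash
python3 go.py 0.4604 -0.2237 0.0095
```

```text
t 18.0 tcp [ 0.4601 -0.2235  0.0091] open 35.4 F [0.3 0.5 0.4]
axes x,y,z [[-0.0, 0.0, -1.0], [0.953, 0.303, -0.0], [0.303, -0.953, -0.0]]
tool mm [-0.4  0.3  0.2]
```

>>> jog_arm:
  steps: [30,-25,0,0,0,30,-50,0,0,0,30,-20,10,-36,0,30,0,14,-50,0,30,0,14,-50,0,30,0,14,-50,0,30,0,11,-40,0,30,0,0,0,0]

```text
t: 19.0
eef_pos: [0.4512, 0.0129, 0.104]
tool_rot: [0.572, 0.416, 0.572, -0.416]
force: [-0.3, -0.3, -0.6]
opening: 0.0349
```

```bash
python3 go.py 0.4514 0.011 0.0605; python3 - <<'E'
from meas import *
c=imaging.read_camera("scene");cv2.imwrite("pics/s9.png",cv2.resize(c["img"][110:210,160:270],None,fx=6,fy=6,interpolation=cv2.INTER_CUBIC))
E
```

```text
t 19.0 tcp [0.4512 0.0129 0.104 ] open 34.9 F [-0.3 -0.3 -0.6]
axes x,y,z [[-0.0, 0.0, -1.0], [0.952, 0.307, -0.0], [0.307, -0.952, -0.0]]
tool mm [43.5 -0.4  1.9]
```

View pics/s9.png

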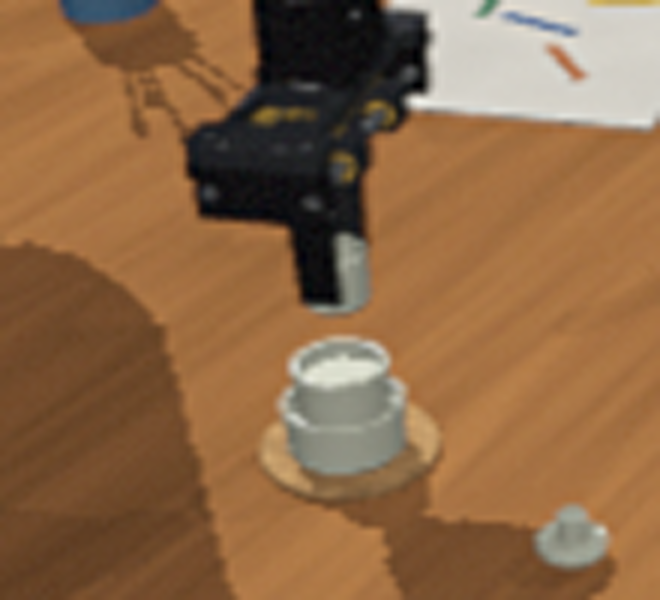

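The small dish is held upright over the stack. Lowering it partway.

>>> jog_arm:
  steps: [30,20,0,1,0,30,12,0,0,0,30,0,0,0,0,30,0,0,0,0,30,0,0,0,0,30,0,0,0,0,30,0,0,0,0,30,0,0,0,0]

```text
t: 20.05
eef_pos: [0.452, 0.01, 0.0722]
tool_rot: [0.571, 0.417, 0.571, -0.417]
force: [1.1, 1.1, -0.6]
opening: 0.0353
```

```bash
python3 go.py 0.4514 0.011 0.0605
```

```text
t 20.05 tcp [0.452  0.01   0.0722] open 35.3 F [ 1.1  1.1 -0.6]
axes x,y,z [[0.0, 0.0, -1.0], [0.953, 0.303, 0.0], [0.303, -0.953, 0.0]]
tool mm [11.7 -0.3 -1.2]
```

>>> jog_arm:
  steps: [30,5,-0.3,-1.2,0,30,3,0,0,0,30,2.5,0,0,0,30,0,0,0,0,30,0,0,0,0,30,0,0,0,0,30,0,0,0,0,30,0,0,0,0]

```text
t: 21.05
eef_pos: [0.4514, 0.011, 0.0617]
tool_rot: [0.571, 0.417, 0.571, -0.417]
force: [-0.4, -1.0, -0.7]
opening: 0.0356
```

```bash
python3 go.py 0.4514 0.011 0.0603
```

```text
t 21.05 tcp [0.4514 0.011  0.0617] open 35.6 F [-0.4 -1.  -0.7]
axes x,y,z [[0.0, 0.0, -1.0], [0.953, 0.303, 0.0], [0.303, -0.953, 0.0]]
tool mm [ 1.4  0.  -0. ]
```

>>> jog_arm:
  steps: [30,1.2,0,0,0,30,0,0,0,0,50,0,0,0,0,80,0,0,0,0,80,0,0,0,0,80,0,0,0,0,80,-20,0,0,0,80,-40,0,0,0]

```text
t: 22.05
eef_pos: [0.4497, 0.0111, 0.1192]
tool_rot: [0.569, 0.417, 0.572, -0.418]
force: [0.7, 0.1, 0.9]
opening: 0.0796
```

```bash
python3 go.py 0.611 -0.0118 0.1; python3 - <<'E'
from meas import *
c=imaging.read_camera("scene");cv2.imwrite("pics/s10.png",cv2.resize(c["img"][110:210,160:270],None,fx=6,fy=6,interpolation=cv2.INTER_CUBIC))
E
```

```text
t 22.05 tcp [0.4497 0.0111 0.1192] open 79.6 F [0.7 0.1 0.9]
axes x,y,z [[-0.005, 0.0, -1.0], [0.953, 0.303, -0.004], [0.303, -0.953, -0.002]]
tool mm [ 18.4 146.9  70.7]
```

View pics/s10.png

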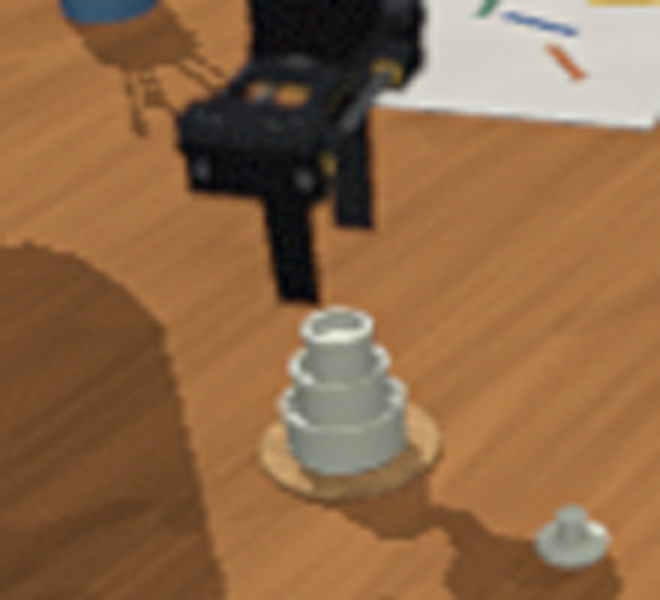

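All three dishes are nested and upright. Moving to the lid.

>>> jog_arm:
  steps: [60,-20,0,0,0,60,0,45,22,0,60,0,50,24,0,60,0,50,24,0,60,40,0,0,0,60,40,0,0,0,60,0,0,0,0,60,0,0,0,0]

```text
t: 23.1
eef_pos: [0.6116, -0.0119, 0.0619]
tool_rot: [0.571, 0.418, 0.57, -0.417]
force: [0.2, 0.5, 0.5]
opening: 0.0598
```

```bash
python3 go.py 0.611 -0.0117 0.0125; python3 - <<'E'
from meas import *
c=imaging.read_camera("scene");cv2.imwrite("pics/s11.png",cv2.resize(c["img"][140:230,200:300],None,fx=6,fy=6,interpolation=cv2.INTER_CUBIC))
c=imaging.read_camera("top");cv2.imwrite("pics/t11.png",cv2.resize(c["img"][170:290,200:320],None,fx=5,fy=5,interpolation=cv2.INTER_CUBIC))
E
```

```text
t 23.1 tcp [ 0.6116 -0.0119  0.0619] open 59.8 F [0.2 0.5 0.5]
axes x,y,z [[0.002, -0.0, -1.0], [0.953, 0.303, 0.002], [0.303, -0.953, 0.001]]
tool mm [49.4 -0.6 -0.4]
```

View pics/s11.png

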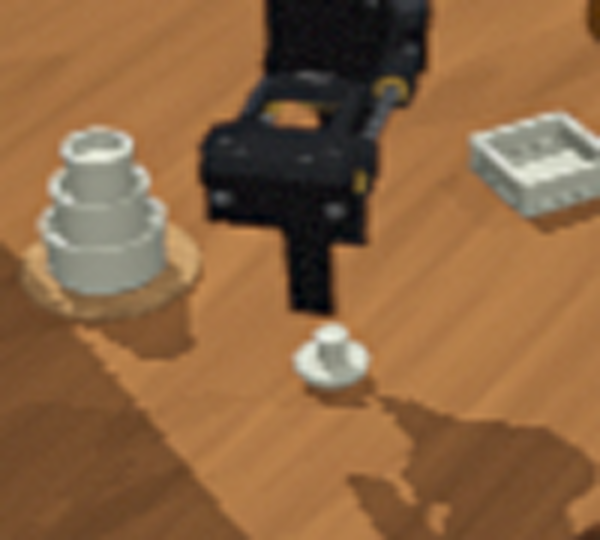

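View pics/t11.png

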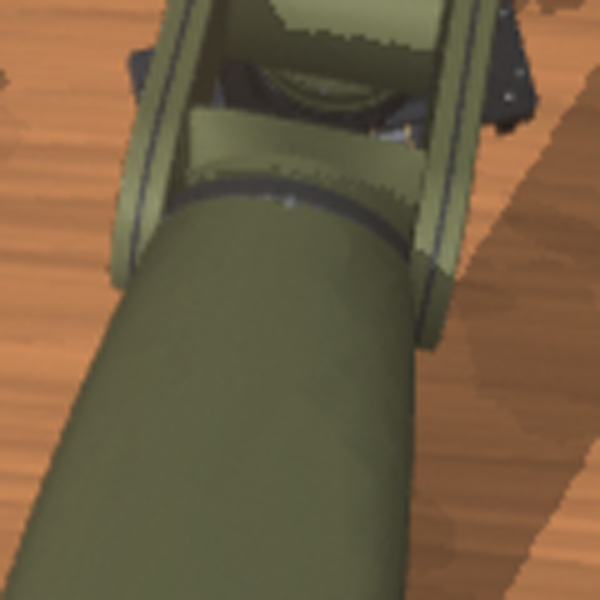

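The stack looks straight, and the lid knob lies under the jaws at about (333,345). Descending in two stages.

>>> jog_arm:
  steps: [60,25,-0.5,-0.4,0,60,15,0,0,0,60,6,0,0,0,60,0,0,0,0,60,0,0,0,0,60,0,0,0,0,60,0,0,0,0,60,0,0,0,0]

```text
t: 24.2
eef_pos: [0.6103, -0.0116, 0.0146]
tool_rot: [0.571, 0.418, 0.571, -0.417]
force: [0.0, -0.5, -0.5]
opening: 0.0602
```

```bash
python3 go.py 0.611 -0.0117 0.0125
```

```text
t 24.2 tcp [ 0.6103 -0.0116  0.0146] open 60.2 F [ 0.  -0.5 -0.5]
axes x,y,z [[0.0, -0.0, -1.0], [0.953, 0.303, 0.0], [0.303, -0.953, 0.0]]
tool mm [2.1 0.7 0.3]
```

>>> jog_arm:
  steps: [60,1.8,0.6,0.3,0,60,0,0,0,0,40,0,0,0,0,20,0,0,0,0,10,0,0,0,0,10,0,0,0,0,10,0,0,0,0,10,0,0,0,0]

```text
t: 25.2
eef_pos: [0.6108, -0.0117, 0.0127]
tool_rot: [0.571, 0.417, 0.571, -0.417]
force: [-0.7, -0.0, -0.3]
opening: 0.0149
```

```bash
python3 go.py 0.611 -0.0117 0.0125; python3 - <<'E'
from meas import *
c=imaging.read_camera("scene");cv2.imwrite("pics/s12.png",cv2.resize(c["img"][140:230,200:300],None,fx=6,fy=6,interpolation=cv2.INTER_CUBIC))
E
```

```text
t 25.2 tcp [ 0.6108 -0.0117  0.0127] open 14.9 F [-0.7 -0.  -0.3]
axes x,y,z [[0.0, 0.0, -1.0], [0.953, 0.303, 0.0], [0.303, -0.953, -0.0]]
tool mm [0.2 0.2 0.1]
```

View pics/s12.png

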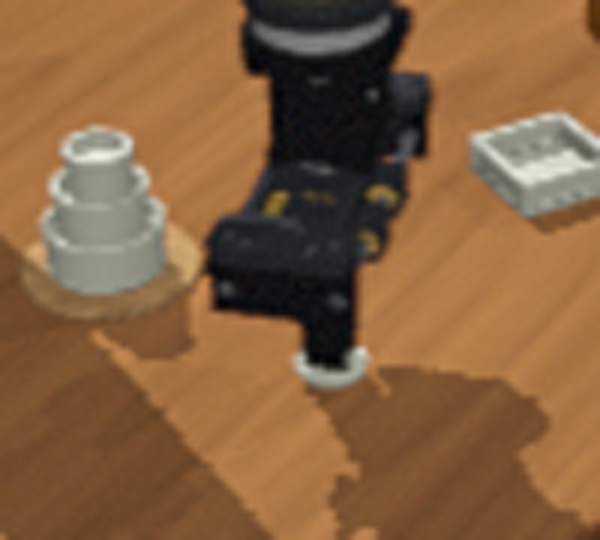

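The opening of 14.9 mm fits the 16 mm knob, with the disc visible below the fingers at (330,370). Lifting, then carrying.

>>> jog_arm:
  steps: [10,-20,0,0,0,10,-40,0,0,0,10,-45,0,0,0,10,0,-35,-16,0,10,0,-40,-20,0,10,0,-40,-20,0,10,0,-30,-14,0,10,0,0,0,0]

```text
t: 26.25
eef_pos: [0.4502, 0.0114, 0.1186]
tool_rot: [0.571, 0.418, 0.57, -0.417]
force: [0.4, -0.2, -0.8]
opening: 0.0152
```

```bash
python3 go.py 0.4514 0.011 0.0877; python3 - <<'E'
from meas import *
c=imaging.read_camera("scene");cv2.imwrite("pics/s13.png",cv2.resize(c["img"][110:210,160:270],None,fx=6,fy=6,interpolation=cv2.INTER_CUBIC))
a=np.linspace(0,2*np.pi,72)
for z,R in ((.081+.0,.0185),(.0995+.011,.0185),(.1055,.0185)):
  P=np.array([proj(c,[.4514+R*np.cos(t),.011+R*np.sin(t),z]) for t in a]);print(z,R,(P.min(0)-[160,110]).round(1)*6,(P.max(0)-[160,110]).round(1)*6)
E
```

```text
t 26.25 tcp [0.4502 0.0114 0.1186] open 15.2 F [ 0.4 -0.2 -0.8]
axes x,y,z [[0.002, -0.0, -1.0], [0.953, 0.303, 0.001], [0.303, -0.953, 0.001]]
tool mm [30.9  1.   0.7]
0.081 0.0185 [297.  302.4] [366.6 337.2]
0.1105 0.0185 [291.6 254.4] [362.4 288. ]
0.1055 0.0185 [292.8 262.8] [363.  296.4]
```

View pics/s13.png

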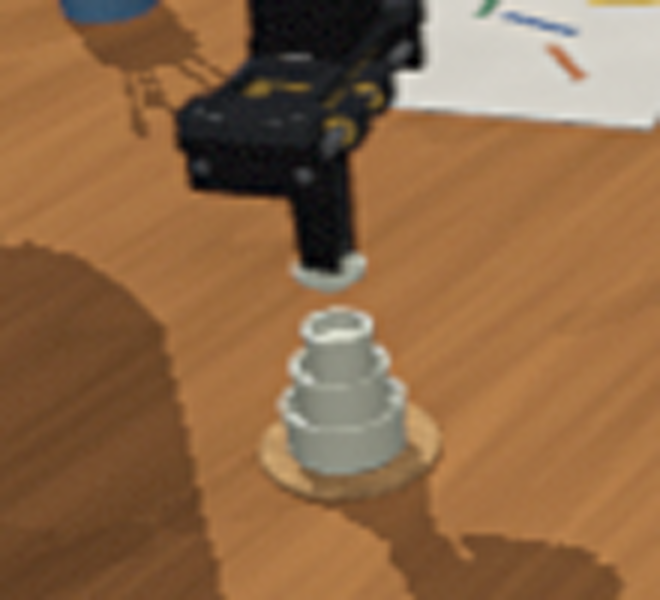

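The lid hangs level at about (329,272), roughly 2 mm image-left of the small dish's rim at (337,325). I'll correct along tool +y while lowering to just above the rim.

>>> jog_arm:
  steps: [10,10,1.8,0.7,0,10,8,0,0,0,10,0,0,0,0,10,0,0,0,0,10,0,0,0,0,10,0,0,0,0,10,0,0,0,0,10,0,0,0,0]

```text
t: 27.3
eef_pos: [0.4534, 0.011, 0.0998]
tool_rot: [0.571, 0.417, 0.571, -0.417]
force: [0.5, -0.0, -0.0]
opening: 0.0153
```

```bash
python3 go.py 0.4522 0.0113 0.0877; python3 - <<'E'
from meas import *
c=imaging.read_camera("scene");cv2.imwrite("pics/s14.png",cv2.resize(c["img"][130:200,180:260],None,fx=8,fy=8,interpolation=cv2.INTER_CUBIC))
E
```

```text
t 27.3 tcp [0.4534 0.011  0.0998] open 15.3 F [ 0.5 -0.  -0. ]
axes x,y,z [[0.0, -0.0, -1.0], [0.953, 0.303, 0.0], [0.303, -0.953, 0.0]]
tool mm [12.1 -1.  -0.6]
```

View pics/s14.png

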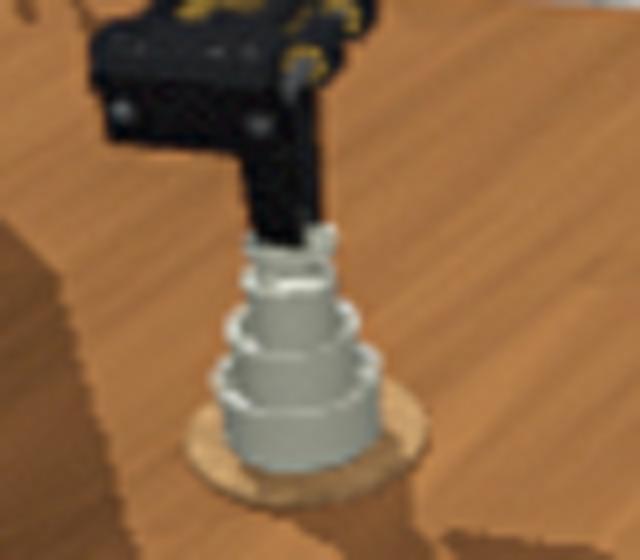

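The lid's disc (244–339) is now about 2 mm right of the rim (241–334), so I'll trim by −1.6 mm and start in.

>>> jog_arm:
  steps: [10,0,-1.6,-0.4,0,10,0,0,0,0,10,3,0,0,0,10,0,0,0,0,10,0,0,0,0,10,0,0,0,0,10,0,0,0,0,10,0,0,0,0]

```text
t: 28.35
eef_pos: [0.4518, 0.0109, 0.0967]
tool_rot: [0.571, 0.417, 0.571, -0.417]
force: [-0.5, -0.1, 0.1]
opening: 0.0154
```

```bash
python3 go.py 0.4518 0.0113 0.0877; python3 - <<'E'
from meas import *
c=imaging.read_camera("scene");cv2.imwrite("pics/s15.png",cv2.resize(c["img"][130:200,180:260],None,fx=8,fy=8,interpolation=cv2.INTER_CUBIC))
E
```

```text
t 28.35 tcp [0.4518 0.0109 0.0967] open 15.4 F [-0.5 -0.1  0.1]
axes x,y,z [[0.0, -0.0, -1.0], [0.953, 0.303, 0.0], [0.303, -0.953, 0.0]]
tool mm [ 9.   0.2 -0.4]
```

View pics/s15.png

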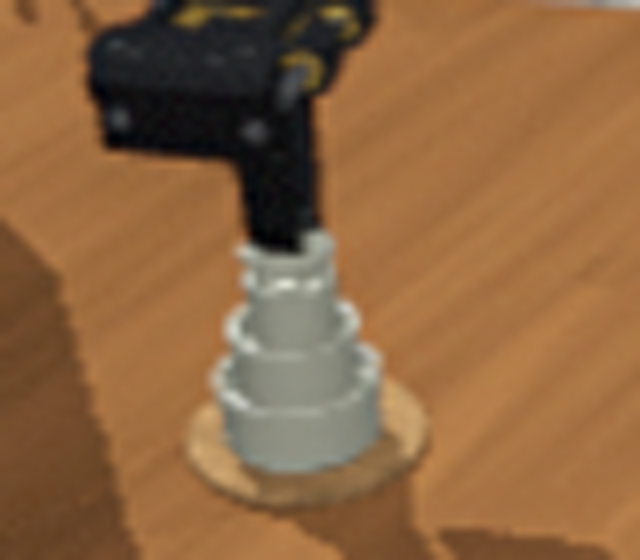

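It's aligned now: lid centre at about 286 against 286 expected. Lowering in.

>>> jog_arm:
  steps: [10,3,0,0,0,10,3,0,0,0,10,1.5,0,0,0,10,0,0,0,0,10,0,0,0,0,10,0,0,0,0,10,0,0,0,0,10,0,0,0,0]

```text
t: 29.4
eef_pos: [0.4517, 0.0109, 0.0892]
tool_rot: [0.571, 0.417, 0.571, -0.417]
force: [0.5, -0.5, -0.1]
opening: 0.0151
```

```bash
python3 go.py 0.4518 0.0113 0.0877
```

```text
t 29.4 tcp [0.4517 0.0109 0.0892] open 15.1 F [ 0.5 -0.5 -0.1]
axes x,y,z [[0.0, 0.0, -1.0], [0.953, 0.303, 0.0], [0.303, -0.953, 0.0]]
tool mm [ 1.5  0.2 -0.4]
```

>>> jog_arm:
  steps: [10,1.2,0,0,0,10,0,0,0,0,10,0,0,0,0,22,0,0,0,0,45,0,0,0,0,45,0,0,0,0,45,0,0,0,0,45,0,0,0,0]

```text
t: 30.4
eef_pos: [0.4517, 0.0109, 0.088]
tool_rot: [0.571, 0.417, 0.571, -0.417]
force: [-0.4, -0.5, 0.5]
opening: 0.0447
```

>>> jog_arm:
  steps: [45,-10,0,0,0,45,-30,0,0,0,45,-50,0,0,0,45,-30,0,50,0,45,0,0,60,0,45,0,0,60,0,45,0,0,60,0,45,0,0,0,0]

```text
t: 31.4
eef_pos: [0.5219, -0.2118, 0.2084]
tool_rot: [0.57, 0.419, 0.57, -0.419]
force: [-0.1, 1.0, -0.2]
opening: 0.0452
```

```bash
python3 - <<'E'
from meas import *
c=imaging.read_camera("scene");cv2.imwrite("pics/s16.png",cv2.resize(c["img"][130:230,180:320],None,fx=5.5,fy=5.5,interpolation=cv2.INTER_CUBIC))
k=white(c["img"],(200,145,235,192));print("white box",cv2.boundingRect(k))
a=np.linspace(0,2*np.pi,72)
for z,R in ((.102,.008),(.086,.0185),(.005,.0335)):
  P=np.array([proj(c,[.4515+R*np.cos(t),.011+R*np.sin(t),z]) for t in a]);print(z,P.min(0).round(1),P.max(0).round(1))
t=imaging.read_camera("top");cv2.imwrite("pics/t16.png",t["img"]);cv2.imwrite("pics/t16z.png",cv2.resize(t["img"][225:285,220:285],None,fx=9,fy=9,interpolation=cv2.INTER_CUBIC))
s=cv2.imread("pics/top0.png")
for n,b in dict(square=(160,170,202,212)).items(): print(n,cen(white(t["img"],b)),cen(white(s,b)))
print(r.state()["t"])
E
```

```text
white box (206, 157, 22, 32)
0.102 [212.2 156.3] [217.3 158.8]
0.086 [209.4 159.1] [221.  164.8]
0.005 [207.3 177.7] [227.5 188.8]
square (180.53473980309423, 192.2, 592.5) (180.53473980309423, 192.2, 592.5)
31.5
```

View pics/s16.png

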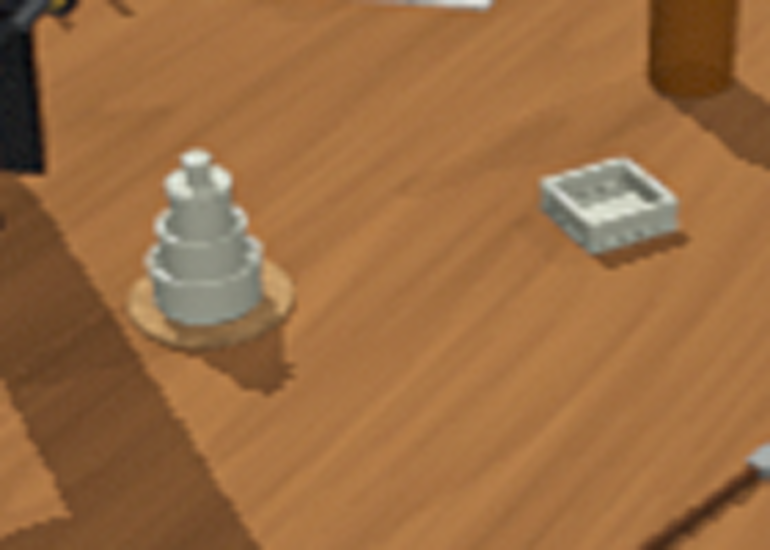

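View pics/t16.png

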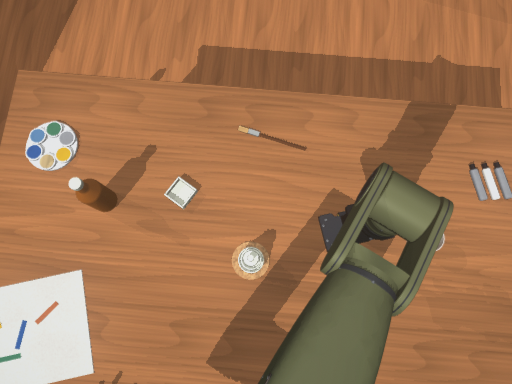

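View pics/t16z.png

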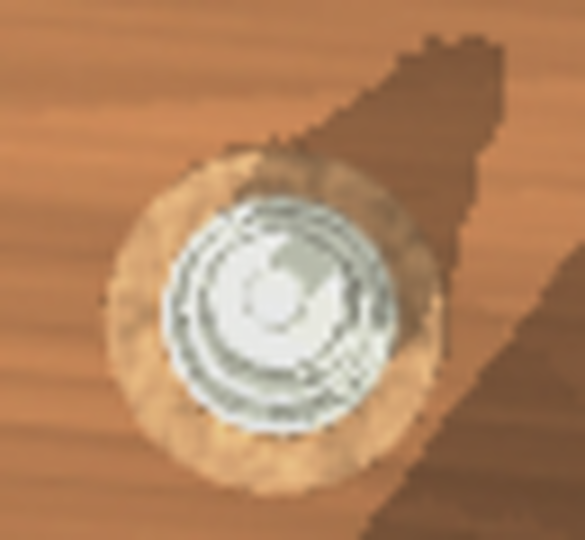

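Everything is seated. In the scene view the white outline spans rows 157–188, against 156.3–188.8 predicted for the closed stack. In the top crop all the rings are concentric at about (275,310), and the square dish hasn't moved. One still second, then I'll hand in.

>>> jog_arm:
  steps: [45,0,0,0,0,45,0,0,0,0,45,0,0,0,0,45,0,0,0,0,45,0,0,0,0,45,0,0,0,0,45,0,0,0,0,45,0,0,0,0]

```text
t: 32.5
eef_pos: [0.5214, -0.2084, 0.2079]
tool_rot: [0.571, 0.417, 0.571, -0.417]
force: [-0.4, -0.2, -0.2]
opening: 0.0449
```

```bash
python3 - <<'E'
from meas import *
c=imaging.read_camera("scene")
print(cv2.boundingRect(white(c["img"],(200,145,235,192))))
s=cv2.imread("pics/scene0.png");b=(108,240,155,296);print("cup",cen(white(c["img"],b)),cen(white(s,b)))
print(order.close_job(), r.state()["t"])
E
```

```text
(206, 157, 22, 32)
cup (132.4337990685296, 269.2564204923486, 1252.5) (132.40375959756418, 269.32247815726765, 1259.0)
the job is handed in; nothing more can be done
the job is handed in; nothing more can be done
```

The stack is built in the middle of the cork mat in the order asked: large dish, medium, small, then the lid. I handed the job in at about 32.5 s, with the gripper clear of everything.

- **Stack:** in the last pictures it is upright and concentric. Its outline (rows 157–188) agrees with the fully seated height, and it did not change over a still second. The large dish measured within about 1–2 mm of the mat centre.
- **Left alone:** the square dish and the water cup are where they were by measurement. I checked the bottle and brush by eye only, and they look unmoved.
- **Small disagreements:** the finger opening read 0.5–2 mm under the true diameters while gripping. The lid needed a sideways correction of about 2 mm, seen in the scene view, before it went in. Whenever I read the wrist force it was only a few newtons.

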